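# Fit-up of two posts before tacking

### The arm

A 6-joint arm with a two-finger parallel gripper is mounted at the origin on the work surface. World frame = base frame: x ahead of the robot, y to its left, z up, the work surface at z = 0. Lengths are in m, angles in rad, forces in N, time in s.
With the tool pointing down it reaches from about 0.225 to 0.875 m from the base axis. Payload 3.4 kg.
Tool frame: the origin (TCP) lies on the centre line of the jaws, within the pads' length; the fingertips stand 14 mm ahead of it and the grasp point (between the pads) lies 5 mm behind it; z points along the fingers, y is the line along which they close (so a half turn about z gives the same grasp; the last joint's range is limited). The gripper opens to 85 mm and grips with 20 to 120 N. Pads are 22 mm wide; open, the fingers measure 114 mm over their backs; the gripper's body (76 mm by 85 mm) begins 54 mm behind the grasp point. The pads swing forward as they close: fully open they stand 13 mm farther back than shut.
Start: joints at [1, 0.276, 1.505, -0, 1.361, -0.121], TCP at [0.25, 0.518, 0.245] pointing down, gripper open.
Joint ranges: [-2.89, 2.89], [-0.75, 2.08], [0.22, 2.7], [-1.18, 4.32], [0.11, 2.71], [-2.7, 2.7]. Speed limits (rad/s): [2.57, 2.57, 3.14, 3.14, 3.14, 3.14].

### API

Orientations are given as a unit quaternion [w, x, y, z].
In Python, from rig import manip, eyes gives the robot as it stands.
- The arm moves only by the shell command python3 -m creep 'ROWS' [FORCE]. ROWS is JSON, a list of rows, each a list of 5 numbers: the opening, from 0 (shut) to 1 (fully open), then the shift along the tool's x, y, z normalised to -1 to 1, where 1 is 0.5 m, then the turn about the tool's z normalised to -1 to 1, where 1 is 360 degrees. In form: [[fingers, dx, dy, dz, spin], ...]. A call has 1 to 10 rows; each row is the pose to reach, as a shift and turn from the pose commanded when the call began, along the tool's axes at that moment, turning the shorter way round; what a row does not reach only later rows make up. A row lasts 1/10 s, in which the tool goes at most 50 mm and 8.59 degrees, less where a joint would pass 70% of its speed; a pose out of reach is approached as far as the arm can. A call with a number of a shift or a turn outside -1 to 1 is refused whole. A call with a gripper value outside its range is refused whole. The fingers move at their own pace and stop on an object; FORCE is the grip in N (left out, the last holds). Time passes only in rows, so rows that repeat a pose let the fingers close. It gives the time, the measured TCP pose, the force, the opening and the grip force at its end, in the units of the state.
- manip.get_state(): the state, without advancing time (a new reading comes with each control period).
- eyes.get_image(name): name is "scene" or "top"; returns a dict with "frame" (384x512x3 uint8, red, green, blue), "fx", "fy", "cx", "cy" (pixels), "R" (3x3) and "t" (3): a world point X has camera coordinates R X + t. Camera axes: x right, y down, z forward; pixel columns grow to the right and rows downward; lengths in m; the calibration is good to about 2 mm. A picture is of the moment at which its call begins. There is no depth.
- manip.sign_off(): hands the job in; it is judged then, once.
Trained networks look in the newest picture that a camera, given by its name, has taken for a name from the list of things; names that differ only in an ending like _2 or _b are one class to them, and where a whole thing is asked for, a point or a joint stands for the part that bears it (a point fixed in the world has none). Each returns a list of dicts, best first, with "confidence" (0 to 1); they miss things now and then, are a little off and sometimes report something else, mostly with a low value. They report only what shows in the picture. A call takes as long as a camera call. They do not tell look-alikes from the thing itself.
- eyes.regions_of(camera, label): "mask" (384x512 bool, what is visible of it) and "bbox" ([left, top, right, bottom] in pixels, round what is visible of it).
- eyes.place_of(camera, label): "centre" ([column, row] in pixels: a listed point, or the origin of a listed thing).
The state is a dict: "clock": time; "qpos": joint angles; "qd": joint speeds; "effort": joint torques, N m; "position": TCP position; "ee_rot": TCP orientation; "contact_force": force on the tool from outside, world axes, zero at the start; "moment": the same for the moment, N m; "width": finger opening in m; "gripper_force": force on a finger pad.
Only numpy, scipy, OpenCV 4.12 (cv2) and the standard library are available. Lean on these libraries where they do the work, as an engineer would, in place of code of your own. Each camera call takes 0.05 s, during which the arm holds its last target. There are 200 camera calls.

### The job

Lay out the parts for tacking on the fit-up board: stand the square tube upright in the middle of the square base plate with its sides parallel to the plate's, and put the square cap plate flat on top of it, centred and squared up to the tube; stand the pipe stub upright in the middle of the round flange and put the ring on top of the pipe, centred. Lay the channel piece, legs down, on the board midway between the two base plates, its length pointing from one plate to the other. Leave the hammer and the yellow magnetic square where they lie.

Things in the scene. Friction and masses are not known exactly. Their poses are not given: they have to be found in the camera images.
- board: Aluminium fit-up board fixed on the bench, 130 (x) x 380 (y) x 5 mm (z) thick. Origin at the centre of its underside, so its top is 5 mm above the origin. Its long side is its y axis, which stays within 0.2 rad of the world's y axis. The two base plates lie fixed on it, centred 120 mm from its middle along +y and -y; which plate is at which end varies.
- square_base: Square dark steel base plate with four bolt-hole marks, 100 x 100 x 8 mm, fixed on the board. Origin at the centre of its underside (5 mm above the bench), x and y along its sides; its top is 8 mm above the origin. May be turned by up to 0.3 rad to the board.
- round_flange: Round dark steel flange plate with six bolt-hole marks (no bore), 110 mm diameter, 8 mm thick, fixed on the board. Origin at the centre of its underside (5 mm above the bench); its top is 8 mm above the origin.
- tube: Loose stub of square steel tube standing upright, open at both ends, 45 x 45 mm outside, 4 mm wall, 60 mm tall, about 0.3 kg. Origin at the centre of its underside, x and y along its sides, z up.
- pipe: Loose stub of round steel pipe standing upright, open at both ends, 45 mm outside diameter, 4 mm wall, 60 mm tall, about 0.25 kg. Origin at the centre of its underside, z up.
- cap: Loose square steel cap plate lying flat, no hole, 54 x 54 x 12 mm, about 0.27 kg. Origin at the centre of its underside, x and y along its sides, z up.
- ring: Loose thick steel ring lying flat, 54 mm outside and 27 mm inside diameter, 16 mm high, about 0.2 kg. Origin at the centre of its underside, z up.
- channel: Loose piece of steel U-channel lying with its two legs down and its flat web on top: 40 mm wide (x), 80 mm long (y), 30 mm high (z), 5 mm thick, about 0.28 kg. Origin at the middle of its foot, level with the feet of the legs.
- hammer: Loose hammer lying on the bench to the robot's right, 280 mm long, along its x axis with the head at +x. A bystander: to be left alone.
- magnet_square: Loose yellow magnetic welding square lying flat to the robot's left, a triangle of about 100 x 100 mm, 14 mm thick; origin at the middle of its outline on the underside. A bystander: to be left alone.
Not all that is in view belongs to the job. What is shaped like the cap but black, blue or green is not meant.

How it is judged:
At the end, for the whole second after the job is handed in: Tube on square base, pipe on flange, cap on tube, ring on pipe: each centred within 12 mm; tube and cap parallel to what they stand on within 0.16 rad. Channel legs down on the board within 15 mm of its middle, in line within 0.2 rad. All at rest, upright or flat within 0.1 rad (horizontal distance between tube and square_base below 0.012 m and z of tube in the frame of square_base between 0.004 and 0.012 m and angle between each of tube, pipe, cap, ring, channel's own z axis and vertical below 0.1 rad and (angle between the x axis of tube and the x axis of square_base, either way round below 0.16 rad or angle between the x axis of tube and the y axis of square_base, either way round below 0.16 rad) and horizontal distance between pipe and round_flange below 0.012 m and z of pipe in the frame of round_flange between 0.004 and 0.012 m and horizontal distance between cap and tube below 0.012 m and z of cap in the frame of tube between 0.056 and 0.064 m and (angle between the x axis of cap and the x axis of tube, either way round below 0.16 rad or angle between the x axis of cap and the y axis of tube, either way round below 0.16 rad) and horizontal distance between ring and pipe below 0.012 m and z of ring in the frame of pipe between 0.056 and 0.064 m and x of channel in the frame of board between -0.015 and 0.015 m and y of channel in the frame of board between -0.015 and 0.015 m and z of channel in the frame of board between 0.001 and 0.009 m and angle between the y axis of channel and the y axis of board, either way round below 0.2 rad and linear speed of each of tube, pipe, cap, ring, channel below 0.02 m/s and angular speed of each of tube, pipe, cap, ring, channel below 0.2 rad/s); the robot touches nothing.
It fails at once if the hammer is shifted by more than 20 mm (distance of hammer from where it was at the start of the episode above 0.02 m).
It fails at once if the magnetic square is shifted by more than 20 mm (distance of magnet_square from where it was at the start of the episode above 0.02 m).
It also fails if it takes over 112 s, if anything falls off the work surface, if the arm or the gripper's body presses on something with over 40 N, if the wrist force passes 120 N, or if a joint passes its speed limit or range.

## Working session

There is one attempt and no reset: what is moved stays moved. The work goes in short steps, Python scripts to look and compute and a shell command to move; the robot and the scene stay as the last step left them, time stands still between calls to the robot, and variables do not carry over. Pictures are saved under pics/ and viewed, at most 14 in all, crops included, and the job is handed in when it is done.

```bash
mkdir -p pics; ls; python3 - <<'E'
from rig import manip, eyes
import cv2
for n in("top","scene"):
    d=eyes.get_image(n); cv2.imwrite(f"pics/{n}0.png",cv2.cvtColor(d["frame"],cv2.COLOR_RGB2BGR)); print(n,d["fx"],d["cx"],d["cy"],d["R"],d["t"])
    for l in["board","square_base","round_flange","tube","pipe","cap","ring","channel","hammer","magnet_square"]:
        print(l,[(([round(float(v)) for v in r["centre"]]),round(r["confidence"],2)) for r in eyes.place_of(n,l)])
print(manip.get_state())
E
```

```text
pics
top 352.12442041229826 260.398733818782 198.44786903553225 [[ 0.00504066 -0.99986919 -0.01536846]
 [-0.99653164 -0.00374608 -0.0831304 ]
 [ 0.08306196  0.01573419 -0.99642017]] [-0.00551851  0.5020031   0.9293712 ]
board [([268, 156], 0.66)]
square_base [([310, 144], 0.78)]
round_flange [([225, 161], 0.74)]
tube [([379, 216], 0.75)]
pipe [([134, 212], 0.54), ([380, 119], 0.16)]
cap [([394, 278], 0.95), ([376, 215], 0.72), ([308, 221], 0.65), ([419, 251], 0.55)]
ring [([194, 223], 0.79)]
channel [([261, 210], 0.8)]
hammer [([381, 123], 0.6), ([224, 160], 0.55)]
magnet_square [([128, 144], 0.62), ([137, 217], 0.24)]
scene 360.0595442460544 256.21527834503996 189.98969258124322 [[-0.23693214  0.97148363  0.0090953 ]
 [ 0.84848521  0.21147635 -0.48512946]
 [-0.47321877 -0.10722554 -0.87439504]] [ 0.1436307  -0.41135657  1.28950093]
board [([246, 230], 0.69)]
square_base [([200, 231], 0.59), ([122, 240], 0.26)]
round_flange [([293, 237], 0.76), ([389, 276], 0.45)]
tube [([164, 157], 0.91)]
pipe [([380, 207], 0.7)]
cap [([178, 117], 0.71), ([226, 167], 0.66), ([143, 126], 0.65), ([133, 157], 0.52)]
ring [([328, 188], 0.49)]
channel [([269, 185], 0.61)]
hammer [([122, 239], 0.94)]
magnet_square [([391, 275], 0.84)]
{'clock': 1.1, 'qpos': array([ 9.99978292e-01,  2.75880673e-01,  1.50492842e+00, -8.85018082e-06,
        1.36068875e+00, -1.21006506e-01]), 'qd': array([-0.00104347, -0.00112038,  0.00014734,  0.00182518, -0.00060957,
        0.00050714]), 'effort': array([ 3.20898926e-04, -4.16665828e+01, -2.46104819e+01,  1.12946614e-05,
        1.49987363e-04,  1.52269314e-05]), 'position': array([0.25002889, 0.51781498, 0.2453277 ]), 'ee_rot': array([2.01436768e-05, 2.23013601e-01, 9.74815332e-01, 4.31277376e-05]), 'contact_force': array([ 0.61052805, -0.23866336, -0.65738073]), 'moment': array([ 0.01911731,  0.00576435, -0.00081753]), 'gripper_force': 0.0, 'width': 0.0854221558948314}
```

View pics/top0.png

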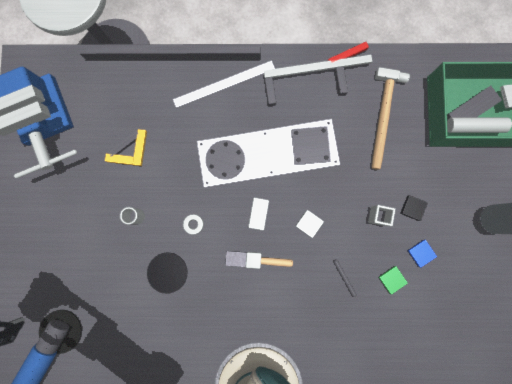

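View pics/scene0.png

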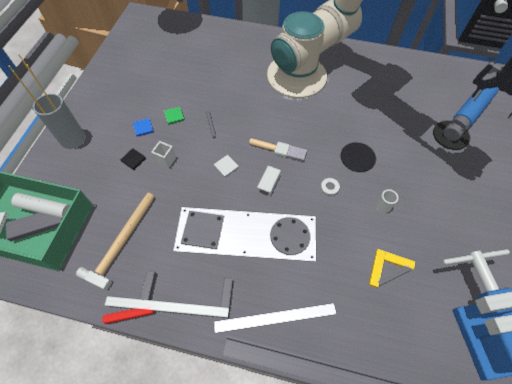

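The top view shows the board in the middle, with the flange on the left (225,160) and the square base on the right (310,145). The loose parts are the pipe (129,216), ring (193,224), channel (259,214), light cap (310,224) and tube (384,216). The black, blue and green plates near (410,250) are decoys. I'll fit model outlines in both views.

```bash
cat > h.py <<'E'
import numpy as np, cv2
from scipy.optimize import minimize
from rig import manip, eyes
def box(a,b,h):return np.array([[x*a/2,y*b/2,z] for x in(-1,1) for y in(-1,1) for z in(0,h)])
def cyl(d,h):
    t=np.linspace(0,2*np.pi,40,endpoint=False);return np.vstack([np.c_[d/2*np.cos(t),d/2*np.sin(t),0*t+z] for z in(0,h)])
M=dict(board=(box(.13,.38,.005),0),square_base=(box(.1,.1,.008),.005),round_flange=(cyl(.11,.008),.005),tube=(box(.045,.045,.06),0),
 pipe=(cyl(.045,.06),0),cap=(box(.054,.054,.012),0),ring=(cyl(.054,.016),0),channel=(box(.04,.08,.03),0))
S=4
def proj(c,P):
    q=P@np.array(c["R"]).T+c["t"];return np.c_[c["fx"]*q[:,0]/q[:,2]+c["cx"],c["fy"]*q[:,1]/q[:,2]+c["cy"]]
def pose(n,p,z0=None):
    P,z=M[n]; z=z if z0 is None else z0; c,s=np.cos(p[2]),np.sin(p[2]);return P@np.array([[c,s,0],[-s,c,0],[0,0,1]])+[p[0],p[1],z]
def cams():return {n:eyes.get_image(n) for n in("top","scene")}
def fit(n,C,guess,yaws,z0=None,near=40):
    H={}
    for k,c in C.items():
        g=proj(c,np.array([[*guess,(z0 or 0)+.01]]))[0]
        rs=[r for r in eyes.regions_of(k,n) if np.hypot((r["bbox"][0]+r["bbox"][2])/2-g[0],(r["bbox"][1]+r["bbox"][3])/2-g[1])<near]
        if not rs: print("no mask",n,k);continue
        m=rs[0]["mask"].astype(np.uint8)
        cs=cv2.findContours(m,0,1)[0]
        pts=np.vstack([x for x in cs if cv2.contourArea(x)>4])
        big=cv2.resize(cv2.fillConvexPoly(np.zeros_like(m),cv2.convexHull(pts),1),None,fx=S,fy=S,interpolation=0)
        H[k]=big
    def cost(p,k=None):
        e=0
        for kk,b in H.items():
            if k and kk!=k:continue
            q=cv2.convexHull(np.round((proj(C[kk],pose(n,p,z0))+.5)*S*16).astype(np.int32))
            a=cv2.fillConvexPoly(np.zeros_like(b),q,1,shift=4)
            e+=1-(a&b).sum()/(a|b).sum()
        return e
    best=min((minimize(cost,[*guess,y],method="Nelder-Mead",options=dict(initial_simplex=np.array([[*guess,y],[guess[0]+.02,guess[1],y],[guess[0],guess[1]+.02,y],[*guess,y+.3]]),xatol=1e-4,fatol=1e-4)) for y in yaws),key=lambda r:r.fun)
    return best.x,[round(cost(best.x,k),3) for k in H]
def unproj(c,uv,z):
    R=np.array(c["R"]);d=R.T@np.array([(uv[0]-c["cx"])/c["fx"],(uv[1]-c["cy"])/c["fy"],1]);o=-R.T@c["t"];return (o+d*(z-o[2])/d[2])[:2]
E
python3 - <<'E'
from h import *
C=cams()
px=dict(board=(268,154),square_base=(311,146),round_flange=(225,160),tube=(384,216),pipe=(129,216),cap=(310,224),ring=(193,224),channel=(259,214))
out={}
for n,uv in px.items():
    g=unproj(C["top"],uv,M[n][0][:,2].max()+M[n][1])
    x,e=fit(n,C,g,[0] if n in("pipe","ring","round_flange") else [-.2,.2] if n in("board",) else [-.6,-.2,.2,.6] )
    out[n]=x; print(n,x.round(4),e)
    for c in C.values(): cv2.polylines(c["frame"],[cv2.convexHull(np.round((proj(c,pose(n,x)))).astype(np.int32))],True,(255,0,0),1)
np.save("poses.npy",out)
cv2.imwrite("pics/f.png",cv2.cvtColor(np.hstack([cv2.resize(C["top"]["frame"][90:280,90:440],None,fx=2,fy=2)]),cv2.COLOR_RGB2BGR))
E
```

```text
board [ 0.631  -0.023   0.1633] [np.float64(0.027), np.float64(0.033)]
square_base [ 0.651  -0.141   0.0762] [np.float64(0.041), np.float64(0.059)]
round_flange [0.6099 0.0958 0.1728] [np.float64(0.043), np.float64(0.048)]
tube [ 0.4571 -0.3226  1.3747] [np.float64(0.064), np.float64(0.072)]
pipe [0.4534 0.3395 0.0693] [np.float64(0.082), np.float64(0.081)]
no mask cap scene
cap [ 0.4353 -0.1367 -0.6384] [np.float64(0.058)]
ring [0.4319 0.1793 0.1704] [np.float64(0.102), np.float64(0.058)]
channel [ 0.4596  0.0019 -1.7462] [np.float64(0.098), np.float64(0.135)]
```

View pics/f.png

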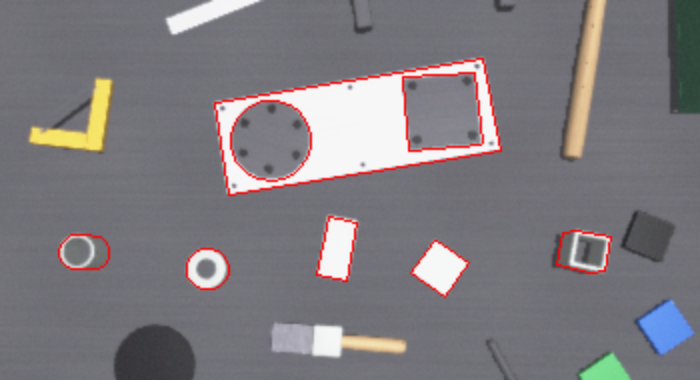

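The fits agree with each other: both plates come out within 1–2 mm of where the board pose puts them. I'm starting with the pipe, because it is the closest to the tool.

```bash
cat >> h.py <<'E'
def plan(*W):
    """waypoints (x,y,z,tool-y angle or None) -> relative rows, each from the previous waypoint"""
    s=manip.get_state(); q=s["ee_rot"]; p=np.array(s["position"]); th=2*np.arctan2(q[2],q[1])-np.pi/2
    print("now",p.round(4),"th",round(th,3),"t",round(s["clock"],1))
    for w in W:
        t=th if w[3] is None else w[3]; d=np.array(w[:3])-p
        sp=-((t-th+np.pi/2)%np.pi-np.pi/2) if w[3] is not None else 0
        nth=th-sp; q6=np.arctan2(w[1],w[0])-nth
        xt=np.array([-np.sin(th),np.cos(th),0]); yt=np.array([np.cos(th),np.sin(th),0])
        print(np.round([d@xt*2,d@yt*2,-d[2]*2,sp/(2*np.pi)],4),"q6~",round((q6+np.pi)%(2*np.pi)-np.pi,2),"rows>=",int(np.ceil(max(np.linalg.norm(d)/.05,abs(sp)/.15))))
        p=np.array(w[:3]);th=nth
E
python3 - <<'E'
from h import *
plan((.4534,.3395,.15,None),(.4534,.3395,.035,None),(.4534,.3395,.15,None),(.6105,.0956,.15,None),(.6105,.0956,.049,None))
E
```

```text
now [0.25   0.5178 0.2453] th 1.121 t 2.0
[-0.5214 -0.1443  0.1907  0.    ] q6~ -0.48 rows>= 6
[0.   0.   0.23 0.  ] q6~ -0.48 rows>= 3
[ 0.    0.   -0.23  0.  ] q6~ -0.48 rows>= 3
[-0.495  -0.3027 -0.      0.    ] q6~ -0.97 rows>= 6
[0.    0.    0.202 0.   ] q6~ -0.97 rows>= 3
```

```bash
R='[1,-0.521,-0.144,0.19,0]'; unset R
python3 -m creep '[[1,-0.521,-0.144,0.19,0],[1,-0.521,-0.144,0.19,0],[1,-0.521,-0.144,0.19,0],[1,-0.521,-0.144,0.19,0],[1,-0.521,-0.144,0.19,0],[1,-0.521,-0.144,0.19,0],[1,-0.521,-0.144,0.19,0],[1,-0.521,-0.144,0.19,0]]' 40
python3 - <<'E'
from h import *
plan((.4534,.3395,.035,1.121))
c=eyes.get_image("scene"); cv2.imwrite("pics/a.png",cv2.cvtColor(cv2.resize(c["frame"][90:280,270:500],None,fx=3,fy=3),cv2.COLOR_RGB2BGR))
E
```

```text
clock: 2.8
position: [0.4536, 0.3392, 0.15]
ee_rot: [-0.001, 0.224, 0.975, -0.0]
contact_force: [-0.3, 0.3, 0.6]
width: 0.0852
gripper_force: 0.0
now [0.4536 0.3392 0.15  ] th 1.119 t 2.8
[ 0.0006  0.0003  0.2299 -0.0004] q6~ -0.48 rows>= 3
```

View pics/a.png

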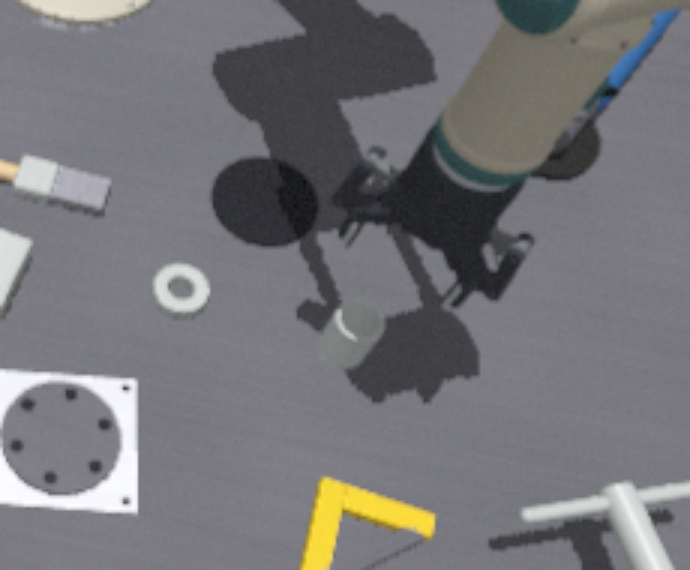

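The gripper is 115 mm above and straddling the pipe, which shows at crop (352,335), and the torch is clear. Next I'll go down, grip and lift.

```bash
python3 -m creep '[[1,0,0,0.08,0],[1,0,0,0.15,0],[1,0,0,0.2,0],[1,0,0,0.23,0],[1,0,0,0.23,0],[1,0,0,0.23,0],[0,0,0,0.23,0],[0,0,0,0.23,0],[0,0,0,0.23,0],[0,0,0,0.23,0]]' 40
python3 -m creep '[[0,0,0,0,0],[0,0,0,0,0],[0,0,0,0,0],[0,0,0,-0.05,0],[0,0,0,-0.15,0],[0,0,0,-0.23,0],[0,0,0,-0.23,0]]'
python3 - <<'E'
from h import *
plan((.6105,.0956,.15,1.121),(.6105,.0956,.05,1.121))
E
```

```text
clock: 3.85
position: [0.4537, 0.3399, 0.0366]
ee_rot: [0.001, 0.223, 0.975, 0.001]
contact_force: [-1.7, 0.0, 5.4]
width: 0.0434
gripper_force: 40.8
clock: 4.55
position: [0.4569, 0.3417, 0.1564]
ee_rot: [0.005, 0.223, 0.975, 0.004]
contact_force: [1.4, 0.7, -3.1]
width: 0.0437
gripper_force: 41.9
now [0.4569 0.3417 0.1564] th 1.121 t 4.5
[-0.4908 -0.3096  0.0127 -0.    ] q6~ -0.97 rows>= 6
[ 0.   0.   0.2 -0. ] q6~ -0.97 rows>= 2
```

```bash
python3 -m creep '[[0,-0.08,-0.05,0,0],[0,-0.16,-0.1,0,0],[0,-0.24,-0.15,0,0],[0,-0.32,-0.2,0,0],[0,-0.4,-0.25,0,0],[0,-0.46,-0.28,0,0],[0,-0.495,-0.303,0,0],[0,-0.495,-0.303,0,0],[0,-0.495,-0.303,0,0],[0,-0.495,-0.303,0,0]]'
python3 - <<'E'
from h import *
C=cams(); print(fit("pipe",C,(.6105,.0956),[0],z0=.115))
plan((.6105,.0956,.05,1.121))
E
```

```text
clock: 5.55
position: [0.6091, 0.0965, 0.1495]
ee_rot: [-0.001, 0.223, 0.975, 0.0]
contact_force: [-0.2, 0.2, -2.5]
width: 0.0435
gripper_force: 41.8
no mask pipe top
(array([0.61057458, 0.09444664, 0.0423143 ]), [np.float64(0.348)])
now [0.6098 0.0967 0.1504] th 1.122 t 5.8
[-2.300e-03 -1.300e-03  2.007e-01  2.000e-04] q6~ -0.97 rows>= 3
```

```bash
python3 -m creep '[[0,-0.002,-0.001,0.06,0],[0,-0.002,-0.001,0.12,0],[0,-0.002,-0.001,0.16,0],[0,-0.002,-0.001,0.18,0],[0,-0.002,-0.001,0.19,0],[0,-0.002,-0.001,0.198,0],[0,-0.002,-0.001,0.202,0],[0,-0.002,-0.001,0.202,0],[0,-0.002,-0.001,0.202,0]]'
python3 -m creep '[[1,0,0,0,0],[1,0,0,0,0],[1,0,0,0,0],[1,0,0,0,0],[1,0,0,0,0],[1,0,0,-0.05,0],[1,0,0,-0.15,0],[1,0,0,-0.25,0],[1,0,0,-0.25,0],[1,0,0,-0.25,0]]'
python3 - <<'E'
from h import *
plan((.4319,.1793,.174,1.121),(.4319,.1793,.05,1.121))
E
```

```text
clock: 6.65
position: [0.6115, 0.0948, 0.0501]
ee_rot: [0.001, 0.223, 0.975, 0.0]
contact_force: [0.8, 0.1, -0.7]
width: 0.0434
gripper_force: 41.8
clock: 7.65
position: [0.6118, 0.0949, 0.1761]
ee_rot: [0.002, 0.223, 0.975, 0.001]
contact_force: [-1.1, -0.4, -1.2]
width: 0.0855
gripper_force: 0.0
now [0.6118 0.0949 0.1761] th 1.121 t 7.7
[ 0.3974 -0.0043  0.0042  0.    ] q6~ -0.73 rows>= 4
[ 0.     0.     0.248 -0.   ] q6~ -0.73 rows>= 3
```

```bash
python3 -m creep '[[0.85,0.08,-0.001,0,0],[0.85,0.16,-0.002,0,0],[0.85,0.24,-0.003,0,0],[0.85,0.32,-0.004,0,0],[0.85,0.38,-0.004,0,0],[0.85,0.397,-0.004,0.05,0],[0.85,0.397,-0.004,0.1,0],[0.85,0.397,-0.004,0.15,0],[0.85,0.397,-0.004,0.15,0],[0.85,0.397,-0.004,0.15,0]]'
python3 - <<'E'
from h import *
C=cams(); print(fit("pipe",C,(.6105,.0956),[0],z0=.013))
plan((.4319,.1793,.021,1.121))
E
```

```text
clock: 8.65
position: [0.4304, 0.1791, 0.0984]
ee_rot: [-0.001, 0.223, 0.975, -0.001]
contact_force: [0.3, 0.0, 0.2]
width: 0.0727
gripper_force: 0.0
(array([0.6105, 0.0956, 0.    ]), [np.float64(0.077), np.float64(0.081)])
now [0.4322 0.1795 0.1002] th 1.121 t 8.8
[ 0.0005 -0.0006  0.1585 -0.    ] q6~ -0.73 rows>= 2
```

```bash
python3 -m creep '[[0.85,0,0,0.06,0],[0.85,0,0,0.11,0],[0.85,0,0,0.14,0],[0.85,0,0,0.155,0],[0.85,0,0,0.158,0],[0.85,0,0,0.158,0],[0,0,0,0.158,0],[0,0,0,0.158,0],[0,0,0,0.158,0],[0,0,0,0.158,0]]' 50
python3 - <<'E'
from h import *
c=eyes.get_image("scene"); cv2.imwrite("pics/b.png",cv2.cvtColor(cv2.resize(c["frame"][130:260,240:410],None,fx=4,fy=4),cv2.COLOR_RGB2BGR))
print(manip.get_state()["position"],manip.get_state()["width"],manip.get_state()["contact_force"])
E
```

```text
clock: 9.85
position: [0.4322, 0.1795, 0.0219]
ee_rot: [0.001, 0.223, 0.975, 0.0]
contact_force: [-0.9, -0.4, 8.9]
width: 0.0505
gripper_force: 50.3
[0.43216904 0.17943814 0.02189776] 0.05089534672428511 [-0.36958701 -1.12685105  8.61335775]
```

View pics/b.png

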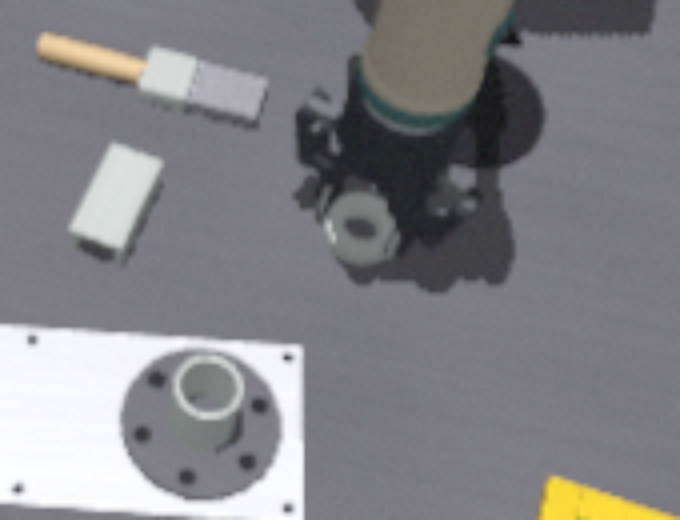

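The ring sits between the fingers at crop (360,228), and the pipe is upright in the middle of the flange at crop (208,390). Now I'll lift and carry the ring.

```bash
python3 -m creep '[[0,0,0,0,0],[0,0,0,-0.05,0],[0,0,0,-0.14,0],[0,0,0,-0.22,0],[0,0,0,-0.28,0],[0,0,0,-0.28,0],[0,0,0,-0.28,0],[0,0,0,-0.28,0]]'
python3 - <<'E'
from h import *
plan((.6105,.0956,.16,1.121),(.6105,.0956,.095,1.121))
E
```

```text
clock: 10.7
position: [0.4301, 0.179, 0.1591]
ee_rot: [-0.001, 0.223, 0.975, -0.001]
contact_force: [-0.2, -0.4, -1.6]
width: 0.0506
gripper_force: 53.2
now [0.4301 0.179  0.1591] th 1.121 t 10.7
[-0.3975  0.0067 -0.0019 -0.    ] q6~ -0.97 rows>= 4
[ 0.    0.    0.13 -0.  ] q6~ -0.97 rows>= 2
```

```bash
python3 -m creep '[[0,-0.08,0.001,0,0],[0,-0.16,0.002,0,0],[0,-0.24,0.003,0,0],[0,-0.32,0.004,0,0],[0,-0.37,0.004,0,0],[0,-0.394,0.004,0,0],[0,-0.394,0.004,0,0],[0,-0.394,0.004,0,0],[0,-0.394,0.004,0,0],[0,-0.394,0.004,0,0]]'
python3 - <<'E'
from h import *
plan((.6105,.0956,.095,1.121))
c=eyes.get_image("scene"); cv2.imwrite("pics/c.png",cv2.cvtColor(cv2.resize(c["frame"][130:290,220:400],None,fx=3,fy=3),cv2.COLOR_RGB2BGR))
E
```

```text
clock: 11.7
position: [0.6084, 0.0962, 0.1605]
ee_rot: [-0.0, 0.222, 0.975, 0.0]
contact_force: [-0.2, -0.5, -2.1]
width: 0.0506
gripper_force: 53.2
now [0.6084 0.0962 0.1605] th 1.122 t 11.7
[-0.0044  0.0007  0.131   0.0002] q6~ -0.97 rows>= 2
```

View pics/c.png

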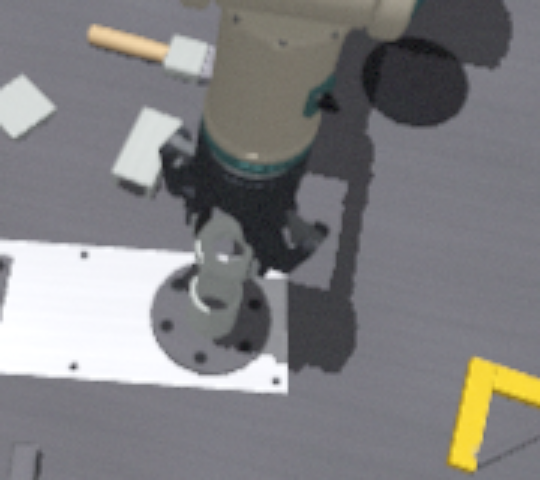

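The gripper holds the ring at crop (222,250), lined up over the pipe rim at (215,290). I'll lower it.

```bash
python3 -m creep '[[0,-0.003,0.001,0.04,0],[0,-0.003,0.001,0.08,0],[0,-0.003,0.001,0.105,0],[0,-0.003,0.001,0.12,0],[0,-0.003,0.001,0.126,0],[0,-0.003,0.001,0.13,0],[0,-0.003,0.001,0.13,0],[0,-0.003,0.001,0.13,0]]'
python3 -c "
from h import *
plan((.6105,.0956,.0945,1.121))"
```

```text
clock: 12.55
position: [0.6117, 0.0953, 0.096]
ee_rot: [0.001, 0.223, 0.975, 0.0]
contact_force: [0.4, 0.9, -2.1]
width: 0.0505
gripper_force: 53.2
now [0.6117 0.0953 0.096 ] th 1.121 t 12.6
[ 0.0025 -0.0005  0.003  -0.    ] q6~ -0.97 rows>= 1
```

```bash
python3 -m creep '[[0,0.002,0,0.002,0],[0,0.002,0,0.004,0],[0,0.002,0,0.004,0],[1,0.002,0,0.004,0],[1,0.002,0,0.004,0],[1,0.002,0,0.004,0],[1,0.002,0,0.004,0],[1,0.002,0,-0.02,0],[1,0.002,0,-0.1,0],[1,0.002,0,-0.15,0]]'
python3 -m creep '[[1,0,0,0,0],[1,0,0,0,0]]'
python3 - <<'E'
from h import *
# channel: y axis yaw -1.7462+pi/2 ; grip across its x axis = angle -1.7462
b=np.load("poses.npy",allow_pickle=True).item()["board"]
plan((.4596,.0019,.174,-1.7462),(.4596,.0019,.034,-1.7462),(.4596,.0019,.174,-1.7462),(.631,-.023,.174,.1633),(.631,-.023,.04,.1633))
E
```

```text
clock: 13.55
position: [0.6112, 0.0957, 0.173]
ee_rot: [0.001, 0.223, 0.975, 0.0]
contact_force: [0.4, -0.0, 0.6]
width: 0.0848
gripper_force: 0.0
clock: 13.75
position: [0.6106, 0.0957, 0.1715]
ee_rot: [0.001, 0.223, 0.975, 0.0]
contact_force: [-1.1, -0.8, 0.3]
width: 0.0852
gripper_force: 0.0
now [0.6106 0.0957 0.1715] th 1.121 t 13.8
[ 0.1904 -0.3003 -0.0051 -0.0437] q6~ -1.39 rows>= 4
[ 0.    0.    0.28 -0.  ] q6~ -1.39 rows>= 3
[ 0.    0.   -0.28 -0.  ] q6~ -1.39 rows>= 3
[-0.3462  0.0108 -0.      0.1961] q6~ -0.2 rows>= 9
[ 0.     0.     0.268 -0.   ] q6~ -0.2 rows>= 3
```

```bash
python3 -m creep '[[1,0.05,-0.08,0,-0.01],[1,0.1,-0.16,0,-0.02],[1,0.15,-0.24,0,-0.03],[1,0.19,-0.3,-0.005,-0.0437],[1,0.19,-0.3,-0.005,-0.0437],[1,0.19,-0.3,-0.005,-0.0437],[1,0.19,-0.3,-0.005,-0.0437],[1,0.19,-0.3,-0.005,-0.0437]]'
python3 - <<'E'
from h import *
C=cams()
print(fit("ring",C,(.6105,.0956),[0],z0=.073),fit("pipe",C,(.6105,.0956),[0],z0=.013))
print(fit("channel",C,(.4596,.0019),[1.2,1.4,1.6]))
plan((.4596,.0019,.034,-1.7462))
cv2.imwrite("pics/d.png",cv2.cvtColor(cv2.resize(C["scene"]["frame"][110:290,180:400],None,fx=3,fy=3),cv2.COLOR_RGB2BGR))
E
```

```text
clock: 14.55
position: [0.4606, 0.0023, 0.1725]
ee_rot: [0.0, 0.087, 0.996, 0.0]
contact_force: [-0.4, 0.2, -0.1]
width: 0.0853
gripper_force: 0.0
(array([0.61180505, 0.09655839, 0.01410158]), [np.float64(0.181), np.float64(0.164)]) (array([0.6118365 , 0.09426287, 0.24629456]), [np.float64(0.921), np.float64(0.287)])
no mask channel top
(array([0.45489142, 0.00215694, 1.39477808]), [np.float64(0.076)])
now [0.4596 0.0021 0.1727] th 1.396 t 14.9
[-0.000e+00 -3.000e-04  2.774e-01  1.000e-04] q6~ -1.39 rows>= 3
```

View pics/d.png

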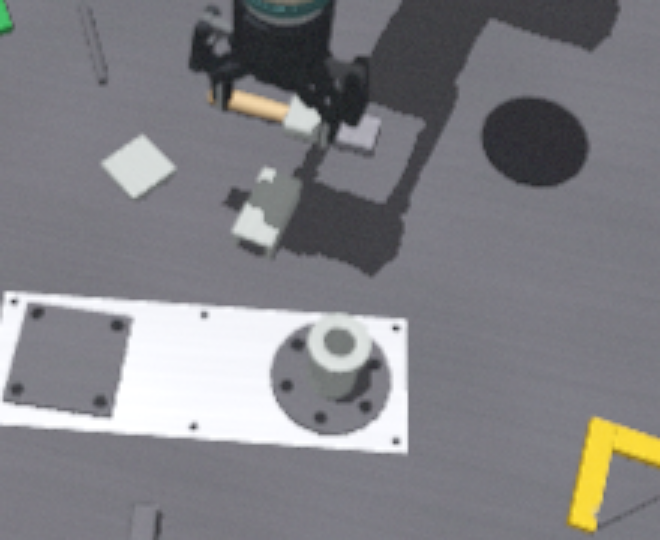

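The ring is on the pipe, centred to about 1–2 mm; it shows at crop (340,343). Now for the channel.

```bash
python3 -m creep '[[1,0.003,0,0.08,0],[1,0.003,0,0.16,0],[1,0.003,0,0.23,0],[1,0.003,0,0.28,0],[1,0.003,0,0.3,0],[1,0.003,0,0.3,0],[1,0.003,0,0.3,0],[0,0.003,0,0.3,0],[0,0.003,0,0.3,0],[0,0.003,0,0.3,0]]' 40
python3 -m creep '[[0,0,0,0,0],[0,0,0,0,0],[0,0,0,-0.03,0],[0,0,0,-0.1,0],[0,0,0,-0.18,0],[0,0,0,-0.25,0],[0,0,0,-0.25,0],[0,0,0,-0.25,0],[0,0,0,-0.25,0]]'
python3 -c "
from h import *
plan((.63,-.023,.147,.1633),(.63,-.023,.03,.1633))"
```

```text
clock: 15.95
position: [0.4587, 0.0021, 0.0237]
ee_rot: [0.001, 0.087, 0.996, -0.0]
contact_force: [0.5, 0.8, -0.6]
width: 0.0442
gripper_force: 0.0
clock: 16.85
position: [0.4566, 0.0024, 0.1464]
ee_rot: [-0.002, 0.087, 0.996, 0.0]
contact_force: [-0.4, 0.1, -1.8]
width: 0.039
gripper_force: 41.5
now [0.4566 0.0024 0.1464] th 1.396 t 16.9
[-0.3504  0.0104 -0.0011  0.1961] q6~ -0.2 rows>= 9
[ 0.     0.     0.234 -0.   ] q6~ -0.2 rows>= 3
```

```bash
python3 -m creep '[[0,-0.05,0,0,0.022],[0,-0.1,0,0,0.044],[0,-0.15,0,0,0.066],[0,-0.2,0.01,0,0.088],[0,-0.25,0.01,0,0.11],[0,-0.3,0.01,0,0.13],[0,-0.347,0.01,0,0.152],[0,-0.347,0.01,0,0.174],[0,-0.347,0.01,0,0.196],[0,-0.347,0.01,0,0.196]]'
python3 -m creep '[[0,0,0,0,0],[0,0,0,0,0],[0,0,0,0,0]]'
python3 - <<'E'
from h import *
C=cams(); print(fit("channel",C,(.63,-.023),[0,.16],z0=.124))
plan((.631,-.023,.0285,.1633))
E
```

```text
clock: 17.85
position: [0.6286, -0.023, 0.1449]
ee_rot: [-0.002, 0.647, 0.763, -0.001]
contact_force: [0.3, 0.1, -1.7]
width: 0.0393
gripper_force: 41.5
clock: 18.15
position: [0.6295, -0.0231, 0.1475]
ee_rot: [-0.0, 0.646, 0.763, -0.0]
contact_force: [0.5, -0.8, -0.7]
width: 0.0391
gripper_force: 41.5
(array([ 0.62899495, -0.02455169,  0.16718836]), [np.float64(0.338), np.float64(0.047)])
now [ 0.6298 -0.0231  0.148 ] th 0.164 t 18.4
[-2.000e-04  2.500e-03  2.389e-01  2.000e-04] q6~ -0.2 rows>= 3
```

```bash
python3 -m creep '[[0,0,0.002,0.08,0],[0,0,0.002,0.15,0],[0,0,0.002,0.2,0],[0,0,0.002,0.225,0],[0,0,0.002,0.234,0],[0,0,0.002,0.239,0],[0,0,0.002,0.239,0],[0,0,0.002,0.239,0],[0,0,0.002,0.239,0]]'
python3 -m creep '[[0.8,0,0,0,0],[0.8,0,0,0,0],[0.8,0,0,0,0],[0.8,0,0,0,0],[0.8,0,0,0,0],[0.8,0,0,-0.03,0],[0.8,0,0,-0.13,0],[0.8,0,0,-0.23,0],[0.8,0,0,-0.3,0],[0.8,0,0,-0.3,0]]'
python3 -c "
from h import *
plan((.4571,-.3226,.17,-.196),(.4571,-.3226,.036,-.196),(.4571,-.3226,.17,-.196),(.651,-.141,.17,.0762),(.651,-.141,.05,.0762))"
```

```text
clock: 19.25
position: [0.6315, -0.0231, 0.0294]
ee_rot: [0.001, 0.647, 0.763, 0.001]
contact_force: [0.4, -0.3, -2.2]
width: 0.0393
gripper_force: 41.5
clock: 20.25
position: [0.6344, -0.0234, 0.1849]
ee_rot: [0.005, 0.647, 0.763, 0.003]
contact_force: [1.0, -0.1, -1.0]
width: 0.0681
gripper_force: 0.0
now [ 0.6344 -0.0234  0.1849] th 0.164 t 20.2
[-0.5324 -0.4476  0.0297  0.0573] q6~ -0.42 rows>= 7
[ 0.     0.     0.268 -0.   ] q6~ -0.42 rows>= 3
[ 0.     0.    -0.268 -0.   ] q6~ -0.42 rows>= 3
[ 0.4318  0.3096 -0.     -0.0433] q6~ -0.29 rows>= 6
[ 0.    0.    0.24 -0.  ] q6~ -0.29 rows>= 3
```

```bash
python3 -m creep '[[1,-0.07,-0.06,0,0.01],[1,-0.14,-0.12,0,0.02],[1,-0.21,-0.18,0,0.03],[1,-0.28,-0.24,0,0.04],[1,-0.35,-0.3,0,0.05],[1,-0.42,-0.36,0,0.057],[1,-0.49,-0.41,0.016,0.057],[1,-0.535,-0.441,0.016,0.057],[1,-0.535,-0.441,0.016,0.057],[1,-0.535,-0.441,0.016,0.057]]'
python3 -m creep '[[1,0,0,0,0],[1,0,0,0,0]]'
python3 - <<'E'
from h import *
C=cams(); print(fit("channel",C,(.63,-.023),[0,.16],z0=.005)); print(fit("tube",C,(.4571,-.3226),[-.196]))
plan((.4571,-.3226,.036,-.196))
E
```

```text
clock: 21.25
position: [0.4564, -0.3228, 0.1695]
ee_rot: [-0.001, 0.773, 0.635, 0.0]
contact_force: [0.8, -0.1, 0.1]
width: 0.0855
gripper_force: 0.0
clock: 21.45
position: [0.4574, -0.3217, 0.1701]
ee_rot: [-0.0, 0.772, 0.636, 0.0]
contact_force: [-0.3, -0.5, -0.7]
width: 0.0852
gripper_force: 0.0
(array([ 0.63286043, -0.02393946,  0.18998373]), [np.float64(0.066), np.float64(0.077)])
(array([ 0.4555673 , -0.32255535, -0.22378656]), [np.float64(0.12), np.float64(0.09)])
now [ 0.4572 -0.3225  0.1704] th -0.193 t 21.8
[-3.000e-04 -2.000e-04  2.687e-01  4.000e-04] q6~ -0.42 rows>= 3
```

Channel placed within 2 mm. Now the tube.

```bash
python3 -m creep '[[1,0,0,0.08,0],[1,0,0,0.15,0],[1,0,0,0.21,0],[1,0,0,0.25,0],[1,0,0,0.268,0],[1,0,0,0.268,0],[1,0,0,0.268,0],[0,0,0,0.268,0],[0,0,0,0.268,0],[0,0,0,0.268,0]]' 40
python3 -m creep '[[0,0,0,0,0],[0,0,0,0,0],[0,0,0,-0.03,0],[0,0,0,-0.1,0],[0,0,0,-0.18,0],[0,0,0,-0.26,0],[0,0,0,-0.268,0],[0,0,0,-0.268,0],[0,0,0,-0.268,0]]'
python3 -m creep '[[0,0,0,0,0]]'
python3 -c "
from h import *
plan((.651,-.141,.17,.0762),(.651,-.141,.05,.0762))"
```

```text
clock: 22.75
position: [0.4571, -0.3232, 0.0372]
ee_rot: [0.001, 0.772, 0.635, 0.0]
contact_force: [2.4, 1.5, 23.8]
width: 0.0448
gripper_force: 38.7
clock: 23.65
position: [0.4556, -0.3217, 0.168]
ee_rot: [-0.002, 0.772, 0.635, -0.0]
contact_force: [-0.0, 0.5, -4.1]
width: 0.0446
gripper_force: 42.6
clock: 23.75
position: [0.4557, -0.3217, 0.1677]
ee_rot: [-0.003, 0.772, 0.635, -0.0]
contact_force: [0.7, 0.5, -4.4]
width: 0.0442
gripper_force: 42.6
now [ 0.4557 -0.3217  0.1677] th -0.194 t 23.8
[ 0.43    0.3136 -0.0045 -0.043 ] q6~ -0.29 rows>= 6
[ 0.    0.    0.24 -0.  ] q6~ -0.29 rows>= 3
```

```bash
python3 -m creep '[[0,0.06,0.045,0,-0.006],[0,0.12,0.09,0,-0.012],[0,0.18,0.135,0,-0.018],[0,0.24,0.18,0,-0.024],[0,0.31,0.23,0,-0.03],[0,0.38,0.28,0,-0.036],[0,0.431,0.31,0,-0.043],[0,0.431,0.31,0,-0.043],[0,0.431,0.31,0,-0.043],[0,0.431,0.31,0,-0.043]]'
python3 -m creep '[[0,0,0,0,0],[0,0,0,0,0]]'
python3 - <<'E'
from h import *
C=cams(); print(fit("tube",C,(.651,-.141),[.076],z0=.134))
plan((.651,-.141,.051,.0762))
E
```

```text
clock: 24.75
position: [0.6494, -0.1418, 0.1688]
ee_rot: [-0.001, 0.68, 0.733, -0.001]
contact_force: [-0.0, -0.1, -3.1]
width: 0.0444
gripper_force: 42.9
clock: 24.95
position: [0.6499, -0.1423, 0.1702]
ee_rot: [-0.0, 0.68, 0.733, -0.0]
contact_force: [0.4, -0.8, -4.3]
width: 0.0445
gripper_force: 42.9
no mask tube top
(array([ 0.64789233, -0.12684062,  0.530012  ]), [np.float64(0.523)])
now [ 0.6504 -0.1418  0.1705] th 0.075 t 25.1
[ 1.50e-03  1.40e-03  2.39e-01 -1.00e-04] q6~ -0.29 rows>= 3
```

```bash
python3 -m creep '[[0,0.001,0.001,0.07,0],[0,0.001,0.001,0.14,0],[0,0.001,0.001,0.19,0],[0,0.001,0.001,0.22,0],[0,0.001,0.001,0.233,0],[0,0.001,0.001,0.239,0],[0,0.001,0.001,0.242,0],[0,0.001,0.001,0.242,0],[0,0.001,0.001,0.242,0]]'
python3 -m creep '[[1,0,0,0,0],[1,0,0,0,0],[1,0,0,0,0],[1,0,0,0,0],[1,0,0,0,0],[1,0,0,-0.04,0],[1,0,0,-0.13,0],[1,0,0,-0.22,0],[1,0,0,-0.26,0],[1,0,0,-0.26,0]]'
python3 -m creep '[[1,0,0,0,0],[1,0,0,0,0]]'
python3 -c "
from h import *
plan((.4353,-.1367,.16,-.6384),(.4353,-.1367,.02,-.6384))
plan((.4353,-.1367,.16,-.6384+np.pi/2),(.4353,-.1367,.02,-.6384+np.pi/2))"
```

```text
clock: 26.05
position: [0.6519, -0.141, 0.0504]
ee_rot: [0.001, 0.68, 0.734, 0.001]
contact_force: [1.2, -0.8, -2.2]
width: 0.0449
gripper_force: 43.0
clock: 27.05
position: [0.6533, -0.1415, 0.1838]
ee_rot: [0.004, 0.68, 0.734, 0.002]
contact_force: [-0.0, -0.3, 0.1]
width: 0.0854
gripper_force: 0.0
clock: 27.25
position: [0.6499, -0.1404, 0.1772]
ee_rot: [-0.002, 0.68, 0.733, -0.001]
contact_force: [-0.2, -0.3, 0.3]
width: 0.0852
gripper_force: 0.0
now [ 0.6499 -0.1404  0.1772] th 0.076 t 27.2
[ 0.0401 -0.4273  0.0345  0.1137] q6~ 0.33 rows>= 5
[ 0.    0.    0.28 -0.  ] q6~ 0.33 rows>= 3
now [ 0.6499 -0.1404  0.1772] th 0.076 t 27.2
[ 0.0401 -0.4273  0.0345 -0.1363] q6~ -1.24 rows>= 6
[ 0.    0.    0.28 -0.  ] q6~ -1.24 rows>= 3
```

```bash
python3 - <<'E'
from h import *
C=cams(); print(fit("cap",C,(.4353,-.1367),[-.64])); print(fit("tube",C,(.651,-.141),[.076],z0=.013))
E
python3 -m creep '[[1,0.01,-0.08,0,0.02],[1,0.02,-0.16,0,0.04],[1,0.03,-0.24,0,0.06],[1,0.04,-0.32,0,0.08],[1,0.04,-0.38,0.03,0.1],[1,0.04,-0.428,0.035,0.1137],[1,0.04,-0.428,0.035,0.1137],[1,0.04,-0.428,0.035,0.1137],[1,0.04,-0.428,0.035,0.1137]]'
python3 - <<'E'
from h import *
C=cams(); print(fit("tube",C,(.651,-.141),[.076],z0=.013))
plan((.4353,-.1367,.019,-.6384))
cv2.imwrite("pics/e.png",cv2.cvtColor(cv2.resize(C["scene"]["frame"][100:280,130:350],None,fx=3,fy=3),cv2.COLOR_RGB2BGR))
E
```

```text
no mask cap top
(array([ 0.43328997, -0.13716691, -0.62132602]), [np.float64(0.054)])
(array([ 0.65133267, -0.14135434,  0.08845799]), [np.float64(0.843), np.float64(0.053)])
clock: 28.45
position: [0.4378, -0.1376, 0.1623]
ee_rot: [0.001, 0.893, 0.45, 0.001]
contact_force: [0.7, 0.1, -1.0]
width: 0.0852
gripper_force: 0.0
(array([ 0.65240902, -0.14027975,  0.05196807]), [np.float64(0.079), np.float64(0.066)])
now [ 0.4371 -0.1372  0.1618] th -0.637 t 28.6
[-1.300e-03 -3.600e-03  2.856e-01  1.000e-04] q6~ 0.33 rows>= 3
```

View pics/e.png

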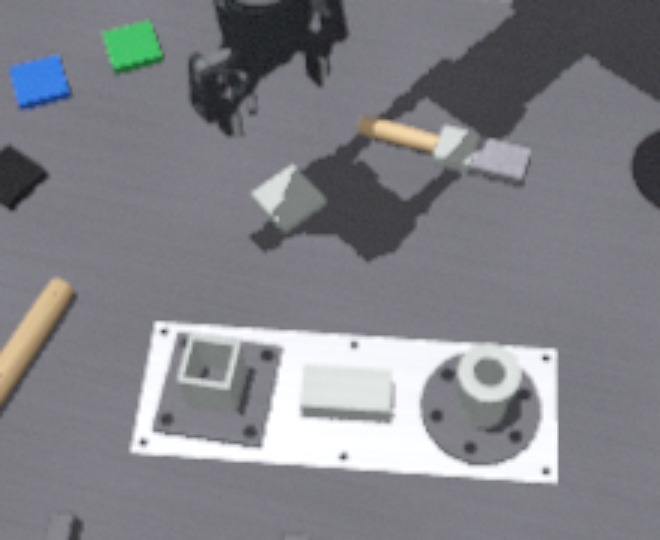

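The tube stands on the square base at crop (210,370), the channel is midway at (347,390), and the pipe and ring are in place. The cap lies under the gripper at (290,198). I'll pick it up.

```bash
python3 -m creep '[[0.85,-0.003,-0.004,0.08,0],[0.85,-0.003,-0.004,0.16,0],[0.85,-0.003,-0.004,0.22,0],[0.85,-0.003,-0.004,0.26,0],[0.85,-0.003,-0.004,0.276,0],[0.85,-0.003,-0.004,0.283,0],[0.85,-0.003,-0.004,0.286,0],[0.85,-0.003,-0.004,0.286,0],[0.85,-0.003,-0.004,0.286,0]]' 60
python3 -m creep '[[0,0,0,0,0],[0,0,0,0,0],[0,0,0,0,0],[0,0,0,0,0],[0,0,0,0,0]]'
python3 -m creep '[[0,0,0,-0.01,0],[0,0,0,-0.05,0],[0,0,0,-0.13,0],[0,0,0,-0.2,0],[0,0,0,-0.27,0],[0,0,0,-0.284,0],[0,0,0,-0.284,0],[0,0,0,-0.284,0],[0,0,0,-0.284,0]]'
python3 -c "
from h import *
plan((.652,-.141,.16,.0762),(.652,-.141,.093,.0762))"
```

```text
clock: 29.55
position: [0.4344, -0.1374, 0.0196]
ee_rot: [0.001, 0.893, 0.45, 0.001]
contact_force: [0.3, -0.3, -0.4]
width: 0.0727
gripper_force: 0.0
clock: 30.05
position: [0.434, -0.1373, 0.0201]
ee_rot: [0.001, 0.893, 0.45, 0.0]
contact_force: [-2.4, 1.2, 9.8]
width: 0.051
gripper_force: 60.6
clock: 30.95
position: [0.4322, -0.1365, 0.1589]
ee_rot: [-0.002, 0.893, 0.45, -0.001]
contact_force: [-0.1, 0.0, -2.3]
width: 0.0507
gripper_force: 63.5
now [ 0.4322 -0.1365  0.1589] th -0.638 t 30.9
[ 0.2546  0.3584 -0.0023 -0.1137] q6~ -0.29 rows>= 5
[ 0.     0.     0.134 -0.   ] q6~ -0.29 rows>= 2
```

```bash
python3 -m creep '[[0,0.04,0.06,0,-0.02],[0,0.08,0.12,0,-0.04],[0,0.13,0.18,0,-0.06],[0,0.18,0.25,0,-0.08],[0,0.22,0.31,0,-0.1],[0,0.252,0.354,0,-0.1137],[0,0.252,0.354,0,-0.1137],[0,0.252,0.354,0,-0.1137],[0,0.252,0.354,0,-0.1137]]'
python3 -m creep '[[0,0,0,0,0],[0,0,0,0,0]]'
python3 - <<'E'
from h import *
C=cams(); print(fit("cap",{"scene":C["scene"]},(.652,-.141),[.076],z0=.141))
plan((.652,-.141,.0935,.0762))
cv2.imwrite("pics/g.png",cv2.cvtColor(cv2.resize(C["scene"]["frame"][150:270,130:290],None,fx=4,fy=4),cv2.COLOR_RGB2BGR))
E
```

```text
clock: 31.85
position: [0.6492, -0.1411, 0.1592]
ee_rot: [-0.002, 0.68, 0.733, -0.001]
contact_force: [0.3, 0.0, -2.8]
width: 0.0507
gripper_force: 63.6
clock: 32.05
position: [0.65, -0.1414, 0.161]
ee_rot: [-0.0, 0.68, 0.733, -0.0]
contact_force: [-0.7, -0.3, -2.2]
width: 0.0507
gripper_force: 63.6
(array([ 0.65019184, -0.13802033,  0.10341689]), [np.float64(0.549)])
now [ 0.6505 -0.1415  0.1612] th 0.076 t 32.2
[ 7.000e-04  3.000e-03  1.354e-01 -1.000e-04] q6~ -0.29 rows>= 2
```

View pics/g.png

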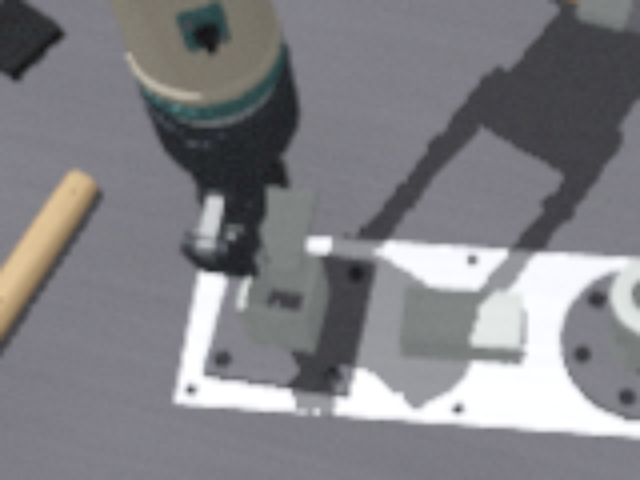

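The cap is at crop (290,225), partly hidden by the finger, above the tube at (288,300). I'll lower it and release.

```bash
python3 -m creep '[[0,0.001,0.002,0.04,0],[0,0.001,0.002,0.08,0],[0,0.001,0.002,0.11,0],[0,0.001,0.002,0.125,0],[0,0.001,0.002,0.132,0],[0,0.001,0.002,0.136,0],[0,0.001,0.002,0.136,0],[0,0.001,0.002,0.136,0],[0,0.001,0.002,0.136,0]]'
python3 -m creep '[[1,0,0,0,0],[1,0,0,0,0],[1,0,0,0,0],[1,0,0,0,0],[1,0,0,0,0],[1,0,0,-0.03,0],[1,0,0,-0.1,0],[1,0,0,-0.17,0],[1,0,0,-0.17,0],[1,0,0,-0.17,0]]'
python3 -m creep '[[1,0,-0.08,0,0],[1,0,-0.16,0,0],[1,0,-0.24,0,0],[1,0,-0.32,0,0],[1,0,-0.4,0,0],[1,0,-0.45,0,0],[1,0,-0.45,0,0],[1,0,-0.45,0,0],[1,0,-0.45,0,0],[1,0,-0.45,0,0]]'
python3 - <<'E'
from h import *
C=cams()
for n,g,y,z in(("cap",(.652,-.141),[.076],.073),("tube",(.652,-.141),[.076],.013),("ring",(.61,.096),[0],.073),("pipe",(.61,.096),[0],.013),("channel",(.631,-.023),[.163],.005)): print(n,fit(n,C,g,y,z0=z))
cv2.imwrite("pics/i.png",cv2.cvtColor(np.vstack([cv2.resize(C[k]["frame"][a:a+90,b:b+200],None,fx=3,fy=3) for k,a,b in(("scene",180,140),("top",110,170))]),cv2.COLOR_RGB2BGR))
E
```

```text
clock: 33.1
position: [0.6522, -0.141, 0.0934]
ee_rot: [0.001, 0.68, 0.733, 0.0]
contact_force: [-0.9, 0.0, -2.1]
width: 0.0504
gripper_force: 63.6
clock: 34.1
position: [0.6522, -0.141, 0.1789]
ee_rot: [0.001, 0.68, 0.733, 0.0]
contact_force: [0.2, -0.1, -0.7]
width: 0.0855
gripper_force: 0.0
clock: 35.1
position: [0.4285, -0.158, 0.1774]
ee_rot: [-0.0, 0.679, 0.734, 0.0]
contact_force: [-0.3, 0.2, 0.0]
width: 0.0854
gripper_force: 0.0
cap (array([ 0.65314595, -0.1403496 ,  0.11350985]), [np.float64(0.112), np.float64(0.084)])
no mask tube top
tube (array([ 0.66152873, -0.13501703,  0.17424123]), [np.float64(0.539)])
ring (array([0.61048204, 0.09642481, 0.24771799]), [np.float64(0.067), np.float64(0.066)])
pipe (array([0.61395809, 0.09417459, 0.12430328]), [np.float64(0.597), np.float64(0.237)])
channel (array([ 0.63198139, -0.02446975,  0.16240554]), [np.float64(0.088), np.float64(0.066)])
```

View pics/i.png

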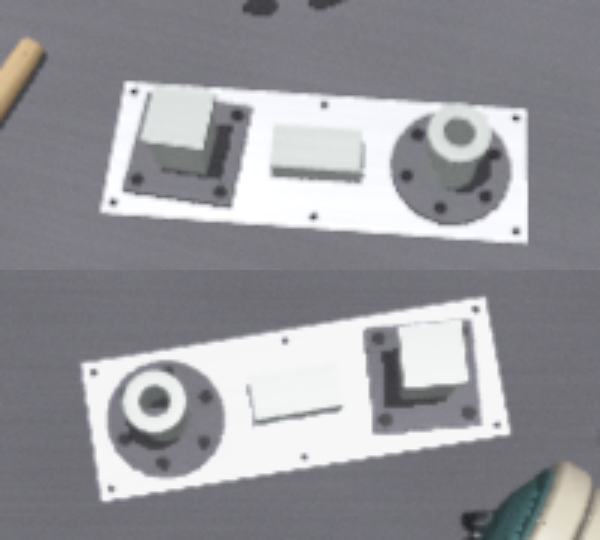

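Both views show the finished layout. The cap sits square on the tube at scene crop (180,120), the ring is on the pipe at (460,132), and the channel is midway at (318,150). All fits are within about 3 mm, so I'm handing it in.

```bash
python3 -c "
from rig import manip
print(manip.sign_off())"
```

```text
the job is handed in; nothing more can be done
None
```

The job is handed in at about 35 s of the allowed 112 s: tube and cap are on the square base, pipe and ring on the flange, and the channel is midway. The image fits put each part within about 3 mm of its target; the hammer and magnetic square were not touched, and the sign-off call returned no verdict.

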